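# Restack the idler stud of the drill press

### The arm

A 7-joint arm with a two-finger parallel gripper is mounted at the origin on the work surface. World frame = base frame: x ahead of the robot, y to its left, z up, the work surface at z = 0. Lengths are in m, angles in degrees, forces in N, time in s.
With the tool pointing down it reaches from about 0.425 to 0.875 m from the base axis. Payload 4.7 kg.
Tool frame: the origin (TCP) lies midway between the tips of the shut fingers; the grasp point (between the pads) lies 19 mm behind it (env.grip_depth is the distance from the TCP to the grasp point, in m); z points along the fingers, y is the line along which they close (so a half turn about z gives the same grasp; the last joint's range is limited). The gripper opens to 87 mm and grips with 3 to 60 N. Pads are 19 mm wide; open, the fingers measure 117 mm over their backs; the gripper's body (75 mm by 190 mm) begins 51 mm behind the grasp point.
Start: joints at [65.667, 18.392, -4.016, 83.108, 1.295, 78.541, -3.26], TCP at [0.276, -0.588, 0.223] pointing down, gripper open.
Joint ranges: [-163.93, 163.93], [-17.29, 119.83], [-79.2, 71.16], [3.27, 140.29], [-89.18, 269.18], [5.43, 117.66], [-154.24, 154.24]. Speed limits (degrees/s): [147.25, 147.25, 180, 180, 180, 180, 180].

### API

Orientations are given as [roll, pitch, yaw] about the fixed x, y, z axes, in that order (R = Rz(yaw) Ry(pitch) Rx(roll)).
In Python, from cell import get_obs, optics, env, nets gives the robot as it stands.
- The arm moves only by the shell command python3 -m creep 'ROWS' [FORCE]. ROWS is JSON, a list of rows, each an object of numbers: "wx", "wy", "wz": the turn, a rotation vector about the tool's x, y, z in degrees; "tx", "ty", "tz": the shift along the tool's x, y, z in mm; "gripper": the opening, from -1 (shut) to 1 (fully open). A call has 1 to 5 rows; each row is the pose to reach, as a shift and turn from the pose commanded when the call began, along the tool's axes at that moment; what a row does not reach only later rows make up. A row lasts 1/12 s, in which the tool goes at most 41.7 mm and 7.16 degrees, less where a joint would pass 70% of its speed; a pose out of reach is approached as far as the arm can. A call with a gripper value outside its range is refused whole. The fingers move at their own pace and stop on an object; FORCE is the grip in N (left out, the last holds). Time passes only in rows, so rows that repeat a pose let the fingers close. It gives the time, the measured TCP pose, the force, the opening and the grip force at its end, in the units of the state.
- get_obs(): the state, without advancing time (a new reading comes with each control period).
- optics.read_camera(name): name is "scene" or "top" or "wrist"; returns (picture, depth): 384x512x3 uint8, red, green, blue; 384x512 float32, m along the optical axis (not along the pixel's ray), 0 where there is no reading.
- optics.camera_info(name): a dict with "fovy" (degrees; the focal length in pixels is half the picture's height over the tangent of half this angle, whatever the lens; pixels are square), "cx", "cy" (the principal point, pixels), "R" (3x3) and "t" (3): a world point X has camera coordinates R X + t; the wrist camera has in their place "tool_from_camera" (4x4, takes a point from camera to tool coordinates, whose origin is the TCP and whose axes are the flange's). Camera axes: x right, y down, z forward; pixel columns grow to the right and rows downward; lengths in m; the calibration is good to about 2 mm. A picture is of the moment at which its call begins: read the wrist's pose just before it. camera_info takes no time and is no camera call.
- env.sign_off(): hands the job in; it is judged then, once.
Trained networks look in the newest picture that a camera, given by its name, has taken for a name from the list of things; names that differ only in an ending like _2 or _b are one class to them, and where a whole thing is asked for, a point or a joint stands for the part that bears it (a point fixed in the world has none). Each returns a list of dicts, best first, with "confidence" (0 to 1); they miss things now and then, are a little off and sometimes report something else, mostly with a low value. They report only what shows in the picture. A call takes as long as a camera call.
- nets.look_for(query, camera): "point" ([x, y, z] in m, in world coordinates, good to about 4 mm: the middle of the surface that is visible of it).
- nets.place_of(query, camera): "point" ([x, y, z] in m, in world coordinates, good to about 4 mm: a listed point, or the origin of a listed thing).
The state is a dict: "time_s": time; "qpos": joint angles; "joint_velocities": joint speeds; "effort": joint torques, N m; "tool_pos": TCP position; "tool_rot": TCP orientation; "force": force on the tool from outside, world axes, zero at the start; "wrist_torque": the same for the moment, N m; "grip_width": finger opening in m; "grasp_force": force on a finger pad.
Only numpy, scipy, OpenCV 4.12 (cv2) and the standard library are available. Lean on these libraries where they do the work, as an engineer would, in place of code of your own. Each camera call takes 0.05 s, during which the arm holds its last target. There are 200 camera calls.

### The job

Rebuild the stack on the upright stud of the slotted bracket: first the plain spacer tube down onto the plate, then the flat washer on it, then the flanged bushing on top with its flange down, each one fully home and flat. Feel for the stud, which can be clamped anywhere along the slot, and lower each part gently all the way: neither force it against the bracket nor let it drop. Leave the wrench, screwdriver and oil can where they are.

Things in the scene. Friction and masses are not known exactly. Their poses are not given: they have to be found in the camera images.
- bracket: Idler bracket, fixed to the bench: plywood base 100 (x) x 170 (y) x 20 mm with a flat grey steel plate 80 x 150 x 6 mm on it; the plate's top is 26 mm above the bench. Origin: centre of the base's underside, z up. A dark slot marking 56 x 20 mm (parts do not sink in) runs along the bracket's y axis through its middle; an upright steel stud rises from it.
- slot_mid (a point): Middle of the slot, on the plate's top. The stud: 18 mm diameter, top 65 mm above the plate, its last 3 mm tapering to 14 mm diameter. It stands on the slot's centre line (x = 0) but anywhere from y = -14 to +14 mm of this point along the bracket's y, new each time and not measured: look or feel for it. It is clamped and does not yield to forces under 35 N.
- spacer: Spacer: plain steel tube, outer diameter 44, bore 19.6, height 24 mm, standing on the bench, about 220 g. Origin: centre of its underside, z along the bore. Home: underside on the bracket's plate.
- washer: Thick flat steel washer, outer diameter 52, bore 19.6, thickness 8 mm, lying on the bench, about 110 g. Origin: centre of its underside, z along the bore. Home: underside on the spacer's top.
- bushing: Flanged steel bushing: flange of diameter 46 and thickness 6 mm below, sleeve of diameter 31 and height 16 mm above it (22 mm in all), bore 19.6 mm, standing on its flange on the bench, about 120 g. Origin: centre of the flange's underside, z along the bore towards the sleeve. Home: flange on the washer's top.
- wrench: Bystander: a steel wrench 170 mm long lying on the bench, about 10 mm high. Leave it. Origin: middle of the underside.
- screwdriver: Bystander: a screwdriver lying on the bench. Leave it. Origin: middle of the underside.
- oil_can: Bystander: a green oil can, 52 mm in diameter, 110 mm high. Leave it. Origin: centre of its underside.

How it is judged:
By the outcome, as a careful person would: the job done as asked, in the order asked, and still so for the second after the job is handed in, with the robot touching nothing.
It also fails if it takes over 72 s, if anything falls off the work surface, if the arm or the gripper's body presses on something with over 40 N, if the wrist force passes 120 N, or if a joint passes its speed limit or range.

## Working session

There is one attempt and no reset: what is moved stays moved. The work goes in short steps, Python scripts to look and compute and a shell command to move; the robot and the scene stay as the last step left them, time stands still between calls to the robot, and variables do not carry over. Pictures are saved under pics/ and viewed, at most 10 in all, crops included, and the job is handed in when it is done.

```bash
ls; mkdir -p pics; cat > h.py <<'E'
import numpy as np, cv2
from cell import get_obs, optics, env, nets
from scipy.spatial.transform import Rotation as Ro
def tool():
    o=get_obs(); return Ro.from_euler('xyz',o['tool_rot'],degrees=True).as_matrix(), np.array(o['tool_pos'])
def cloud(name):
    R,p=tool(); im,d=optics.read_camera(name); i=optics.camera_info(name)
    f=im.shape[0]/2/np.tan(np.radians(i['fovy']/2))
    v,u=np.mgrid[:im.shape[0],:im.shape[1]]
    P=np.stack([(u-i['cx'])/f*d,(v-i['cy'])/f*d,d],-1)
    if 'R' in i: W=(P-np.array(i['t']))@np.array(i['R'])
    else:
        T=np.array(i['tool_from_camera']); W=(P@T[:3,:3].T+T[:3,3])@R.T+p
    W[d==0]=np.nan
    return im,W
def save(n,im): cv2.imwrite('pics/'+n,im[:,:,::-1])
def delta(target):  # world target -> tool mm
    R,p=tool(); return np.round((np.array(target)-p)@R*1000,1)
E
python3 - <<'E'
from h import *
print(get_obs())
for c in ['top','scene']:
    im,W=cloud(c); save(c+'0.png',im)
    for q in ['bracket','slot_mid','spacer','washer','bushing','wrench','screwdriver','oil_can']:
        r=nets.place_of(q,c)[:2]; print(c,q,[(np.round(x['point'],3).tolist(),round(x['confidence'],2)) for x in r])
E
```

```text
pics
{'time_s': 0.0, 'qpos': array([65.66524423, 18.43889537, -4.01415084, 83.17715567,  1.29490541,
       78.54006705, -3.2593635 ]), 'joint_velocities': array([ 0.07312521, -0.01717499,  0.04094244,  0.01328294, -0.02113461,
        0.00783932,  0.01230307]), 'effort': array([-8.51415225e-04, -4.91293252e+01, -4.04530624e-01, -3.12525594e+01,
       -6.39201910e-02,  4.37994674e-02,  1.76368476e-04]), 'tool_pos': array([ 0.27586643, -0.58792813,  0.22144344]), 'tool_rot': array([-1.79889116e+02,  6.18548070e-03,  2.51438687e+01]), 'force': array([ 0.14926311, -0.77317697, -0.41401414]), 'wrist_torque': array([ 0.02421314, -0.00249126, -0.04919269]), 'grasp_force': 0.0, 'grip_width': 0.08700510314472848}
top bracket [([0.527, 0.145, -0.004], 0.94), ([0.621, -0.086, -0.003], 0.7)]
top slot_mid [([0.525, 0.144, 0.028], 0.85)]
top spacer [([0.497, -0.285, -0.001], 0.64)]
top washer []
top bushing [([0.617, -0.084, -0.002], 0.54)]
top wrench [([0.726, 0.036, 0.004], 0.71)]
top screwdriver [([0.418, 0.373, -0.002], 0.58)]
top oil_can [([0.638, 0.41, -0.003], 0.87)]
scene bracket [([0.526, 0.144, 0.007], 0.55), ([0.465, -0.084, -0.0], 0.21)]
scene slot_mid [([0.526, 0.146, 0.026], 0.61)]
scene spacer [([0.495, -0.289, -0.005], 0.64), ([0.619, -0.087, 0.0], 0.24)]
scene washer [([0.468, -0.084, -0.001], 0.67)]
scene bushing [([0.621, -0.086, 0.003], 0.9), ([0.521, 0.144, 0.024], 0.51)]
scene wrench [([0.724, 0.034, 0.002], 0.69), ([0.415, 0.372, 0.003], 0.22)]
scene screwdriver [([0.416, 0.374, -0.0], 0.62)]
scene oil_can [([0.639, 0.414, 0.004], 0.61)]
```

View pics/top0.png

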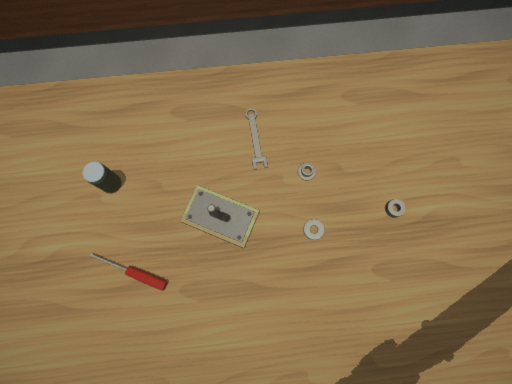

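Top view: bracket at (221,216) with the stud's top near (211,208), washer (314,230), bushing (307,172), spacer (397,208); all agree with the networks' reports. Next I measure from depth.

```bash
python3 - <<'E'
from h import *
for c in ['top','scene']:
    im,W=cloud(c); Z=W[...,2]
    for n,xy,lo,hi in [('spacer',(.496,-.287),.018,.03),('washer',(.467,-.084),.004,.013),('bushing',(.62,-.086),.016,.028),('bushflange',(.62,-.086),.003,.028),('stud',(.526,.145),.07,.1),('studtop',(.526,.145),.086,.1)]:
        m=(np.hypot(W[...,0]-xy[0],W[...,1]-xy[1])<.05)&(Z>lo)&(Z<hi)
        P=W[m]
        if len(P)<3: print(c,n,len(P)); continue
        (x,y),r=cv2.minEnclosingCircle(P[:,:2].astype(np.float32))
        print(c,n,len(P),np.round([x,y,r],4),'mean',np.round(P.mean(0),4),'z',np.round(np.percentile(P[:,2],[5,50,95]),4))
    m=(np.hypot(W[...,0]-.526,W[...,1]-.145)<.11)&(Z>.015)&(Z<.035)
    for zl,zh in [(.013,.035)]:
        m=(np.hypot(W[...,0]-.526,W[...,1]-.145)<.11)&(Z>zl)&(Z<zh)
        print(c,'plate',m.sum(),cv2.minAreaRect((W[m][:,:2]*1000).astype(np.float32)))
E
```

```text
top spacer 212 [ 0.4972 -0.2879  0.0222] mean [ 0.4966 -0.2873  0.0234] z [0.0197 0.0236 0.0261]
top washer 297 [ 0.4776 -0.0814  0.0357] mean [ 0.4671 -0.0821  0.0073] z [0.005  0.0073 0.0096]
top bushing 70 [ 0.6165 -0.0855  0.0154] mean [ 0.6158 -0.0853  0.0209] z [0.0183 0.0209 0.0233]
top bushflange 217 [ 0.6245 -0.0825  0.0455] mean [ 0.6141 -0.0844  0.0111] z [0.0035 0.0074 0.0226]
top stud 60 [0.5296 0.156  0.009 ] mean [0.5281 0.1554 0.0867] z [0.0725 0.0891 0.0918]
top studtop 45 [0.5294 0.1564 0.0086] mean [0.5294 0.1561 0.0896] z [0.0872 0.0896 0.0918]
top plate 2716 ((523.2551879882812, 143.99563598632812), (170.06455993652344, 100.28636932373047), 61.541412353515625)
scene spacer 219 [ 0.4995 -0.2885  0.0239] mean [ 0.5003 -0.2879  0.024 ] z [0.0194 0.0246 0.0267]
scene washer 246 [ 0.4573 -0.079   0.0369] mean [ 0.4694 -0.0825  0.0087] z [0.0048 0.009  0.0109]
scene bushing 115 [ 0.6171 -0.0856  0.0156] mean [ 0.618  -0.0853  0.0214] z [0.0171 0.022  0.0245]
scene bushflange 356 [ 0.6193 -0.0854  0.047 ] mean [ 0.6211 -0.085   0.012 ] z [0.0033 0.0087 0.0235]
scene stud 88 [0.5313 0.1553 0.0091] mean [0.5341 0.1549 0.0842] z [0.0722 0.0856 0.0929]
scene studtop 42 [0.5307 0.1554 0.0084] mean [0.5321 0.1554 0.0907] z [0.0865 0.0913 0.0931]
scene plate 2235 ((523.32080078125, 143.56748962402344), (170.1775360107422, 103.37652587890625), 61.59579849243164)
```

```bash
python3 -c "
from h import *
print(delta([.4975,-.288,.14]), optics.camera_info('wrist'))"
```

```text
[ 328.  -177.9   82.5] {'fovy': 64.65868568555055, 'cx': 255.88342165937033, 'cy': 195.69721427490026, 'tool_from_camera': array([[ 4.56773578e-04, -9.70656324e-01, -2.40470565e-01,
         6.50189785e-02],
       [ 9.99999893e-01,  4.60843483e-04,  3.93099604e-05,
        -1.04368633e-04],
       [ 7.26628312e-05, -2.40470557e-01,  9.70656430e-01,
        -1.61837064e-01],
       [ 0.00000000e+00,  0.00000000e+00,  0.00000000e+00,
         1.00000000e+00]])}
```

```bash
python3 -m creep '[{"tx":33,"ty":-18,"tz":8},{"tx":66,"ty":-36,"tz":16},{"tx":99,"ty":-54,"tz":24},{"tx":132,"ty":-72,"tz":32},{"tx":165,"ty":-90,"tz":40}]'
python3 -m creep '[{"tx":33,"ty":-18,"tz":8},{"tx":66,"ty":-36,"tz":16},{"tx":99,"ty":-54,"tz":24},{"tx":132,"ty":-72,"tz":32},{"tx":160,"ty":-86,"tz":38}]'
python3 -m creep '[{"tx":3,"ty":-2,"tz":4},{"tx":3,"ty":-2,"tz":4},{"tx":3,"ty":-2,"tz":4}]'
cat >> h.py <<'E'
def find(xy,zlo,zhi,rad,name='wrist',pic=None):
    im,W=cloud(name)
    if pic: save(pic,im)
    m=(np.hypot(W[...,0]-xy[0],W[...,1]-xy[1])<rad)&(W[...,2]>zlo)&(W[...,2]<zhi); P=W[m]
    (x,y),r=cv2.minEnclosingCircle(P[:,:2].astype(np.float32))
    print(name,len(P),'circle',np.round([x,y,r],4),'mean',np.round(P.mean(0),4),'zpct',np.round(np.percentile(P[:,2],[5,50,95]),4))
    return np.array([x,y])
E
python3 -c "
from h import *
c=find((.4975,-.288),.02,.03,.04,pic='w1.png'); print(delta([*c,.003])); print(get_obs()['tool_pos'],get_obs()['tool_rot'])"
```

```text
validation failed for argument at $[0]...
validation failed for argument at $[0]...
validation failed for argument at $[0]...
h.py:24: RuntimeWarning: Mean of empty slice.
  print(name,len(P),'circle',np.round([x,y,r],4),'mean',np.round(P.mean(0),4),'zpct',np.round(np.percentile(P[:,2],[5,50,95]),4))
  ret = um.true_divide(
Traceback (most recent call last):
  File "h.py", line 24, in find
    print(name,len(P),'circle',np.round([x,y,r],4),'mean',np.round(P.mean(0),4),'zpct',np.round(np.percentile(P[:,2],[5,50,95]),4))
                                                                                                ~~~~~~~~~~~~~^^^^^^^^^^^^^^^^^^
IndexError: index -1 is out of bounds for axis 0 with size 0
```

View pics/w1.png

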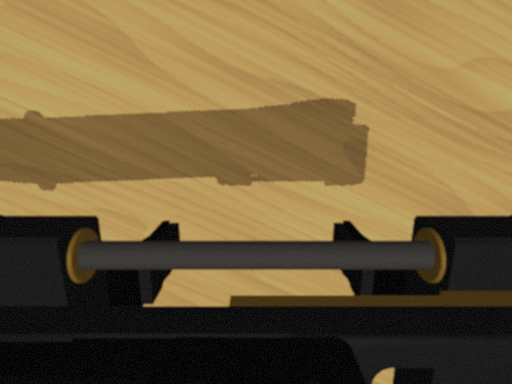

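The moves were refused, so the wrist picture shows only bare bench with the finger tips at (170,260) and (345,260). Rows probably need every key.

```bash
python3 -m creep '[{"wx":0,"wy":0,"wz":0,"tx":33,"ty":-18,"tz":8,"gripper":1},{"wx":0,"wy":0,"wz":0,"tx":66,"ty":-36,"tz":16,"gripper":1},{"wx":0,"wy":0,"wz":0,"tx":99,"ty":-54,"tz":24,"gripper":1},{"wx":0,"wy":0,"wz":0,"tx":132,"ty":-72,"tz":32,"gripper":1},{"wx":0,"wy":0,"wz":0,"tx":165,"ty":-90,"tz":40,"gripper":1}]'; python3 -m creep --help | head -20
```

```text
time_s: 1.47
tool_pos: [0.3881, -0.4354, 0.1824]
tool_rot: [180.0, -0.0, 25.1]
force: [0.7, -0.8, -0.1]
grip_width: 0.0868
grasp_force: 0.0invalid input: not JSON, or not a number
```

```bash
python3 -m creep '[{"wx":0,"wy":0,"wz":0,"tx":33,"ty":-18,"tz":8,"gripper":1},{"wx":0,"wy":0,"wz":0,"tx":66,"ty":-36,"tz":16,"gripper":1},{"wx":0,"wy":0,"wz":0,"tx":99,"ty":-54,"tz":24,"gripper":1},{"wx":0,"wy":0,"wz":0,"tx":132,"ty":-72,"tz":32,"gripper":1},{"wx":0,"wy":0,"wz":0,"tx":163,"ty":-88,"tz":42,"gripper":1}]' >/dev/null
python3 -m creep '[{"wx":0,"wy":0,"wz":0,"tx":0,"ty":0,"tz":0,"gripper":1},{"wx":0,"wy":0,"wz":0,"tx":0,"ty":0,"tz":0,"gripper":1}]'
python3 -c "
from h import *
c=find((.4975,-.288),.02,.03,.04,pic='w2.png'); print(delta([*c,.003]))"
```

```text
time_s: 2.05
tool_pos: [0.4987, -0.285, 0.14]
tool_rot: [-179.9, -0.0, 25.5]
force: [0.1, -1.0, 0.1]
grip_width: 0.0869
grasp_force: 0.0
wrist 1298 circle [ 0.4987 -0.2885  0.0221] mean [ 0.4995 -0.2882  0.0234] zpct [0.022  0.0235 0.0247]
[  0.7   1.4 137.4]
```

View pics/w2.png

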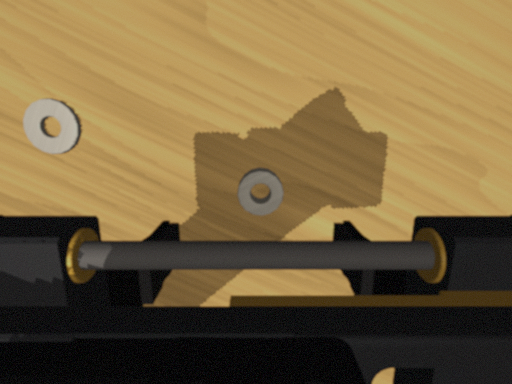

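Spacer lies at (260,192), upright, radius 22.1 mm measured, nearly under the TCP. Descend.

```bash
python3 -m creep '[{"wx":0,"wy":0,"wz":0,"tx":1,"ty":1,"tz":35,"gripper":1},{"wx":0,"wy":0,"wz":0,"tx":1,"ty":1,"tz":70,"gripper":1},{"wx":0,"wy":0,"wz":0,"tx":1,"ty":1,"tz":100,"gripper":1},{"wx":0,"wy":0,"wz":0,"tx":1,"ty":1,"tz":125,"gripper":1},{"wx":0,"wy":0,"wz":0,"tx":1,"ty":1,"tz":135,"gripper":1}]' >/dev/null
python3 -m creep '[{"wx":0,"wy":0,"wz":0,"tx":0,"ty":0,"tz":0,"gripper":1},{"wx":0,"wy":0,"wz":0,"tx":0,"ty":0,"tz":0,"gripper":1}]'
python3 -c "
from h import *
print(get_obs()['tool_pos'],delta([.4987,-.2885,.003]))"
```

```text
time_s: 2.68
tool_pos: [0.4987, -0.2898, 0.0063]
tool_rot: [180.0, 0.0, 25.0]
force: [-0.1, -0.1, 1.5]
grip_width: 0.0867
grasp_force: 0.0
[ 0.49866473 -0.28979664  0.00626112] [ 0.6 -1.2  3.3]
```

```bash
python3 -m creep '[{"wx":0,"wy":0,"wz":0,"tx":0,"ty":0,"tz":2,"gripper":-1},{"wx":0,"wy":0,"wz":0,"tx":0,"ty":0,"tz":2,"gripper":-1},{"wx":0,"wy":0,"wz":0,"tx":0,"ty":0,"tz":2,"gripper":-1},{"wx":0,"wy":0,"wz":0,"tx":0,"ty":0,"tz":2,"gripper":-1},{"wx":0,"wy":0,"wz":0,"tx":0,"ty":0,"tz":2,"gripper":-1}]' 30
python3 -m creep '[{"wx":0,"wy":0,"wz":0,"tx":0,"ty":0,"tz":0,"gripper":-1},{"wx":0,"wy":0,"wz":0,"tx":0,"ty":0,"tz":0,"gripper":-1},{"wx":0,"wy":0,"wz":0,"tx":0,"ty":0,"tz":0,"gripper":-1}]' 30
```

```text
time_s: 3.1
tool_pos: [0.4992, -0.2887, 0.0043]
tool_rot: [179.9, -0.0, 25.1]
force: [-0.1, 0.7, 0.3]
grip_width: 0.0614
grasp_force: 0.0
time_s: 3.35
tool_pos: [0.4989, -0.2886, 0.0037]
tool_rot: [180.0, -0.0, 25.1]
force: [-0.4, 0.4, 1.4]
grip_width: 0.043
grasp_force: 30.0
```

```bash
python3 -m creep '[{"wx":0,"wy":0,"wz":0,"tx":0,"ty":0,"tz":-15,"gripper":-1},{"wx":0,"wy":0,"wz":0,"tx":0,"ty":0,"tz":-45,"gripper":-1},{"wx":0,"wy":0,"wz":0,"tx":0,"ty":0,"tz":-80,"gripper":-1},{"wx":0,"wy":0,"wz":0,"tx":0,"ty":0,"tz":-115,"gripper":-1},{"wx":0,"wy":0,"wz":0,"tx":0,"ty":0,"tz":-148,"gripper":-1}]'
python3 -m creep '[{"wx":0,"wy":0,"wz":0,"tx":10,"ty":-25,"tz":0,"gripper":-1},{"wx":0,"wy":0,"wz":0,"tx":24,"ty":-60,"tz":0,"gripper":-1},{"wx":0,"wy":0,"wz":0,"tx":38,"ty":-95,"tz":0,"gripper":-1},{"wx":0,"wy":0,"wz":0,"tx":52,"ty":-130,"tz":0,"gripper":-1},{"wx":0,"wy":0,"wz":0,"tx":66,"ty":-165,"tz":0,"gripper":-1}]' >/dev/null
python3 -m creep '[{"wx":0,"wy":0,"wz":0,"tx":14,"ty":-35,"tz":0,"gripper":-1},{"wx":0,"wy":0,"wz":0,"tx":28,"ty":-70,"tz":0,"gripper":-1},{"wx":0,"wy":0,"wz":0,"tx":42,"ty":-105,"tz":0,"gripper":-1},{"wx":0,"wy":0,"wz":0,"tx":56,"ty":-140,"tz":0,"gripper":-1},{"wx":0,"wy":0,"wz":0,"tx":70,"ty":-175,"tz":0,"gripper":-1}]' >/dev/null
python3 -m creep '[{"wx":0,"wy":0,"wz":0,"tx":15,"ty":-35,"tz":0,"gripper":-1},{"wx":0,"wy":0,"wz":0,"tx":21,"ty":-50,"tz":0,"gripper":-1},{"wx":0,"wy":0,"wz":0,"tx":21,"ty":-50,"tz":0,"gripper":-1},{"wx":0,"wy":0,"wz":0,"tx":21,"ty":-50,"tz":0,"gripper":-1}]'
python3 -c "
from h import *
print(get_obs()['tool_pos'])
c=find((.53,.156),.08,.1,.03,pic='w3.png'); print(delta([*c,.14]))
c=find((.53,.156),.088,.1,.03); print(delta([*c,.14]))
R,p=tool(); im,W=cloud('wrist'); q=(W-p)@R
m=(np.hypot(q[...,0],q[...,1])<.04)&(q[...,2]>-.035)&(q[...,2]<.01); Q=q[m]; print(m.sum(),Q.min(0),Q.max(0))"
```

```text
time_s: 3.77
tool_pos: [0.4982, -0.288, 0.1526]
tool_rot: [-179.9, 0.0, 25.2]
force: [0.2, 0.4, -2.3]
grip_width: 0.0429
grasp_force: 30.0
time_s: 4.93
tool_pos: [0.4744, 0.1321, 0.151]
tool_rot: [180.0, 0.1, 25.3]
force: [-1.1, -0.2, -3.6]
grip_width: 0.0427
grasp_force: 30.0
[0.47440502 0.13210948 0.1509887 ]
wrist 490 circle [0.5308 0.1566 0.0092] mean [0.5308 0.1568 0.0899] zpct [0.0874 0.0903 0.0916]
[61.8  0.2 10.8]
wrist 439 circle [0.5306 0.1566 0.0087] mean [0.5308 0.1567 0.0902] zpct [0.0884 0.0903 0.0916]
[61.8 -0.8 10.9]
4336 [-0.02166373 -0.03166601 -0.0305856 ] [0.02189565 0.03108453 0.00326313]
```

View pics/w3.png

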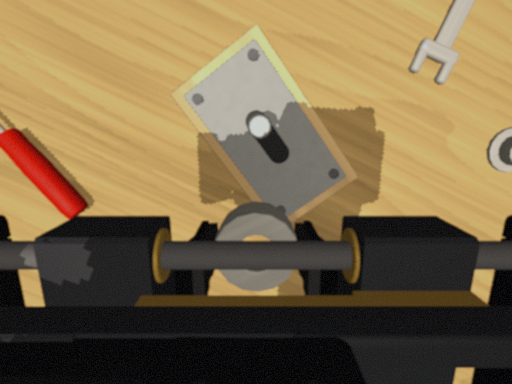

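Stud top at (260,125); held spacer centred at (256,245), square between the fingers. Move over the stud, then down to just above it.

```bash
python3 -m creep '[{"wx":0,"wy":0,"wz":0,"tx":30,"ty":0,"tz":0,"gripper":-1},{"wx":0,"wy":0,"wz":0,"tx":62,"ty":-0.3,"tz":0,"gripper":-1},{"wx":0,"wy":0,"wz":0,"tx":62,"ty":-0.3,"tz":25,"gripper":-1},{"wx":0,"wy":0,"wz":0,"tx":62,"ty":-0.3,"tz":50,"gripper":-1},{"wx":0,"wy":0,"wz":0,"tx":62,"ty":-0.3,"tz":50,"gripper":-1}]'
python3 -m creep '[{"wx":0,"wy":0,"wz":0,"tx":0,"ty":0,"tz":0,"gripper":-1},{"wx":0,"wy":0,"wz":0,"tx":0,"ty":0,"tz":0,"gripper":-1},{"wx":0,"wy":0,"wz":0,"tx":0,"ty":0,"tz":0,"gripper":-1},{"wx":0,"wy":0,"wz":0,"tx":0,"ty":0,"tz":0,"gripper":-1}]'
python3 -c "
from h import *
print(delta([.5307,.1567,.09]))"
```

```text
time_s: 5.5
tool_pos: [0.5281, 0.1549, 0.0964]
tool_rot: [-179.9, 0.6, 25.0]
force: [-1.5, -0.3, -3.7]
grip_width: 0.0432
grasp_force: 30.0
time_s: 5.83
tool_pos: [0.5323, 0.1578, 0.1033]
tool_rot: [179.9, -0.2, 25.1]
force: [0.6, -1.0, -2.4]
grip_width: 0.0428
grasp_force: 30.0
[-1.9  0.3 13.2]
```

```bash
for k in 1; do python3 -m creep '[{"wx":0,"wy":0,"wz":0,"tx":-0.5,"ty":0,"tz":2,"gripper":-1},{"wx":0,"wy":0,"wz":0,"tx":-0.5,"ty":0,"tz":4,"gripper":-1},{"wx":0,"wy":0,"wz":0,"tx":-0.5,"ty":0,"tz":6,"gripper":-1},{"wx":0,"wy":0,"wz":0,"tx":-0.5,"ty":0,"tz":8,"gripper":-1},{"wx":0,"wy":0,"wz":0,"tx":-0.5,"ty":0,"tz":8,"gripper":-1}]'; done
python3 -m creep '[{"wx":0,"wy":0,"wz":0,"tx":0,"ty":0,"tz":1,"gripper":-1},{"wx":0,"wy":0,"wz":0,"tx":0,"ty":0,"tz":2,"gripper":-1},{"wx":0,"wy":0,"wz":0,"tx":0,"ty":0,"tz":3,"gripper":-1},{"wx":0,"wy":0,"wz":0,"tx":0,"ty":0,"tz":4,"gripper":-1},{"wx":0,"wy":0,"wz":0,"tx":0,"ty":0,"tz":4,"gripper":-1}]'
```

```text
time_s: 6.25
tool_pos: [0.5304, 0.1576, 0.093]
tool_rot: [-180.0, 0.1, 25.1]
force: [0.0, 0.6, -2.1]
grip_width: 0.043
grasp_force: 30.0
time_s: 6.67
tool_pos: [0.5309, 0.1573, 0.0893]
tool_rot: [180.0, 0.0, 25.1]
force: [0.2, -1.2, -2.5]
grip_width: 0.0432
grasp_force: 30.0
```

Underside is now about 5 mm below the stud's top with no force, so the bore is on. Continue down.

```bash
python3 -m creep '[{"wx":0,"wy":0,"wz":0,"tx":0,"ty":0,"tz":4,"gripper":-1},{"wx":0,"wy":0,"wz":0,"tx":0,"ty":0,"tz":8,"gripper":-1},{"wx":0,"wy":0,"wz":0,"tx":0,"ty":0,"tz":12,"gripper":-1},{"wx":0,"wy":0,"wz":0,"tx":0,"ty":0,"tz":16,"gripper":-1},{"wx":0,"wy":0,"wz":0,"tx":0,"ty":0,"tz":20,"gripper":-1}]'
python3 -m creep '[{"wx":0,"wy":0,"wz":0,"tx":0,"ty":0,"tz":4,"gripper":-1},{"wx":0,"wy":0,"wz":0,"tx":0,"ty":0,"tz":8,"gripper":-1},{"wx":0,"wy":0,"wz":0,"tx":0,"ty":0,"tz":12,"gripper":-1},{"wx":0,"wy":0,"wz":0,"tx":0,"ty":0,"tz":16,"gripper":-1},{"wx":0,"wy":0,"wz":0,"tx":0,"ty":0,"tz":16,"gripper":-1}]'
```

```text
time_s: 7.08
tool_pos: [0.5308, 0.1572, 0.069]
tool_rot: [180.0, 0.0, 25.1]
force: [0.6, -2.7, 0.1]
grip_width: 0.0431
grasp_force: 30.0
time_s: 7.5
tool_pos: [0.5307, 0.1572, 0.0526]
tool_rot: [180.0, 0.0, 25.1]
force: [3.6, -2.7, -5.7]
grip_width: 0.0431
grasp_force: 30.0
```

```bash
python3 -m creep '[{"wx":0,"wy":0,"wz":0,"tx":0.3,"ty":0.4,"tz":3,"gripper":-1},{"wx":0,"wy":0,"wz":0,"tx":0.3,"ty":0.4,"tz":7,"gripper":-1},{"wx":0,"wy":0,"wz":0,"tx":0.3,"ty":0.4,"tz":11,"gripper":-1},{"wx":0,"wy":0,"wz":0,"tx":0.3,"ty":0.4,"tz":15,"gripper":-1},{"wx":0,"wy":0,"wz":0,"tx":0.3,"ty":0.4,"tz":18,"gripper":-1}]'
python3 -m creep '[{"wx":0,"wy":0,"wz":0,"tx":0,"ty":0,"tz":1,"gripper":-1},{"wx":0,"wy":0,"wz":0,"tx":0,"ty":0,"tz":2,"gripper":-1},{"wx":0,"wy":0,"wz":0,"tx":0,"ty":0,"tz":3,"gripper":-1},{"wx":0,"wy":0,"wz":0,"tx":0,"ty":0,"tz":4,"gripper":-1},{"wx":0,"wy":0,"wz":0,"tx":0,"ty":0,"tz":4,"gripper":-1}]'
```

```text
time_s: 7.92
tool_pos: [0.531, 0.1573, 0.035]
tool_rot: [180.0, 0.0, 25.1]
force: [-0.3, -4.0, 0.3]
grip_width: 0.0427
grasp_force: 30.0
time_s: 8.33
tool_pos: [0.5311, 0.1573, 0.0314]
tool_rot: [180.0, 0.0, 25.1]
force: [-0.6, -5.3, -0.6]
grip_width: 0.0431
grasp_force: 30.0
```

```bash
python3 -m creep '[{"wx":0,"wy":0,"wz":0,"tx":-0.2,"ty":0.5,"tz":0.5,"gripper":-1},{"wx":0,"wy":0,"wz":0,"tx":-0.2,"ty":0.5,"tz":1,"gripper":-1},{"wx":0,"wy":0,"wz":0,"tx":-0.2,"ty":0.5,"tz":1,"gripper":-1}]'
python3 -m creep '[{"wx":0,"wy":0,"wz":0,"tx":0,"ty":0,"tz":0.4,"gripper":-1},{"wx":0,"wy":0,"wz":0,"tx":0,"ty":0,"tz":0.8,"gripper":-1},{"wx":0,"wy":0,"wz":0,"tx":0,"ty":0,"tz":0.8,"gripper":-1}]'
```

```text
time_s: 8.58
tool_pos: [0.5312, 0.1572, 0.0305]
tool_rot: [-180.0, -0.0, 25.2]
force: [0.2, -3.5, -0.3]
grip_width: 0.0432
grasp_force: 30.0
time_s: 8.83
tool_pos: [0.5312, 0.1572, 0.0297]
tool_rot: [-180.0, -0.0, 25.1]
force: [-0.1, -3.0, -1.0]
grip_width: 0.0433
grasp_force: 30.0
```

Now 0.5 mm at a time until the plate is felt.

```bash
for k in 1 2 3; do python3 -m creep '[{"wx":0,"wy":0,"wz":0,"tx":0,"ty":0.1,"tz":0.5,"gripper":-1},{"wx":0,"wy":0,"wz":0,"tx":0,"ty":0.1,"tz":0.5,"gripper":-1},{"wx":0,"wy":0,"wz":0,"tx":0,"ty":0.1,"tz":0.5,"gripper":-1}]' | grep -E 'pos|force'; done
```

```text
tool_pos: [0.5313, 0.1572, 0.0297]
force: [-2.3, -3.2, 4.9]
grasp_force: 30.0
tool_pos: [0.5312, 0.1572, 0.0296]
force: [-3.6, -3.4, 7.9]
grasp_force: 30.0
tool_pos: [0.5312, 0.1572, 0.0296]
force: [-5.5, -3.5, 12.1]
grasp_force: 30.0
```

Plate felt (z constant at 29.6 mm, force rising). Relax, release, rise.

```bash
python3 -m creep '[{"wx":0,"wy":0,"wz":0,"tx":0,"ty":0,"tz":-1,"gripper":-1},{"wx":0,"wy":0,"wz":0,"tx":0,"ty":0,"tz":-1.2,"gripper":0.5},{"wx":0,"wy":0,"wz":0,"tx":0,"ty":0,"tz":-1.2,"gripper":0.7},{"wx":0,"wy":0,"wz":0,"tx":0,"ty":0,"tz":-1.2,"gripper":0.7},{"wx":0,"wy":0,"wz":0,"tx":0,"ty":0,"tz":-1.2,"gripper":0.7}]'
python3 -m creep '[{"wx":0,"wy":0,"wz":0,"tx":0,"ty":0,"tz":-10,"gripper":0.9},{"wx":0,"wy":0,"wz":0,"tx":0,"ty":0,"tz":-40,"gripper":0.9},{"wx":0,"wy":0,"wz":0,"tx":0,"ty":0,"tz":-75,"gripper":0.9},{"wx":0,"wy":0,"wz":0,"tx":0,"ty":0,"tz":-110,"gripper":0.9},{"wx":0,"wy":0,"wz":0,"tx":0,"ty":0,"tz":-115,"gripper":0.9}]'
python3 -c "
from h import *
find((.531,.157),.04,.06,.03)
print(delta([.467,-.083,.14]))"
```

```text
time_s: 10.0
tool_pos: [0.5314, 0.1574, 0.0293]
tool_rot: [-180.0, -0.0, 25.2]
force: [0.3, 0.5, 0.5]
grip_width: 0.0618
grasp_force: 0.0
time_s: 10.42
tool_pos: [0.5351, 0.1587, 0.1516]
tool_rot: [179.9, -0.6, 25.2]
force: [1.2, 0.1, 0.7]
grip_width: 0.0818
grasp_force: 0.0
wrist 1247 circle [0.5309 0.1576 0.022 ] mean [0.5356 0.16   0.0493] zpct [0.0461 0.0495 0.0509]
[-163.7  189.6    8.9]
```

Spacer top reads 49.5–50 mm: home. On to the washer.

```bash
python3 -m creep '[{"wx":0,"wy":0,"wz":0,"tx":-20,"ty":24,"tz":0,"gripper":1},{"wx":0,"wy":0,"wz":0,"tx":-46,"ty":55,"tz":0,"gripper":1},{"wx":0,"wy":0,"wz":0,"tx":-72,"ty":86,"tz":0,"gripper":1},{"wx":0,"wy":0,"wz":0,"tx":-98,"ty":117,"tz":0,"gripper":1},{"wx":0,"wy":0,"wz":0,"tx":-124,"ty":148,"tz":0,"gripper":1}]' >/dev/null
python3 -m creep '[{"wx":0,"wy":0,"wz":0,"tx":-20,"ty":24,"tz":0,"gripper":1},{"wx":0,"wy":0,"wz":0,"tx":-36,"ty":42,"tz":0,"gripper":1},{"wx":0,"wy":0,"wz":0,"tx":-36,"ty":42,"tz":0,"gripper":1},{"wx":0,"wy":0,"wz":0,"tx":-36,"ty":42,"tz":0,"gripper":1},{"wx":0,"wy":0,"wz":0,"tx":-36,"ty":42,"tz":0,"gripper":1}]'
python3 -c "
from h import *
print(get_obs()['tool_pos'])
c=find((.467,-.083),.0045,.012,.03,pic='w4.png'); print(delta([*c,.0025]))
c=find((.467,-.083),.0055,.012,.03); print(delta([*c,.0025]))"
```

```text
time_s: 11.3
tool_pos: [0.4671, -0.0822, 0.144]
tool_rot: [-179.9, 0.0, 25.2]
force: [0.2, 0.2, -0.2]
grip_width: 0.087
grasp_force: 0.0
[ 0.46712309 -0.08224324  0.14396617]
wrist 1704 circle [ 0.4685 -0.0823  0.0258] mean [ 0.4692 -0.082   0.0074] zpct [0.0062 0.0074 0.0086]
[  0.8   1.1 141.6]
wrist 1688 circle [ 0.4685 -0.0824  0.0258] mean [ 0.4691 -0.082   0.0075] zpct [0.0062 0.0074 0.0087]
[  0.7   1.3 141.7]
```

View pics/w4.png

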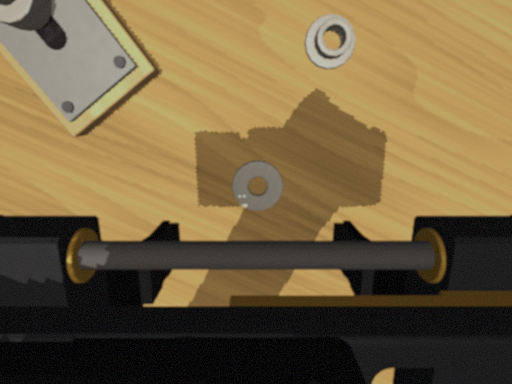

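Washer at (258,186), centred; radius 25.8 mm measured. Descend and grip, tips about 2.5 mm off the bench.

```bash
python3 -m creep '[{"wx":0,"wy":0,"wz":0,"tx":1,"ty":0.6,"tz":35,"gripper":1},{"wx":0,"wy":0,"wz":0,"tx":1,"ty":0.6,"tz":70,"gripper":1},{"wx":0,"wy":0,"wz":0,"tx":1,"ty":0.6,"tz":105,"gripper":1},{"wx":0,"wy":0,"wz":0,"tx":1,"ty":0.6,"tz":128,"gripper":1},{"wx":0,"wy":0,"wz":0,"tx":1,"ty":0.6,"tz":138,"gripper":1}]' >/dev/null
python3 -m creep '[{"wx":0,"wy":0,"wz":0,"tx":0,"ty":0,"tz":1,"gripper":1},{"wx":0,"wy":0,"wz":0,"tx":0,"ty":0,"tz":1,"gripper":1},{"wx":0,"wy":0,"wz":0,"tx":0,"ty":0,"tz":1,"gripper":1}]'
```

```text
time_s: 12.07
tool_pos: [0.47, -0.0832, 0.007]
tool_rot: [179.9, -0.1, 25.2]
force: [0.4, -0.9, 0.0]
grip_width: 0.0874
grasp_force: 0.0
```

```bash
python3 -m creep '[{"wx":0,"wy":0,"wz":0,"tx":0,"ty":0,"tz":2.5,"gripper":0.5},{"wx":0,"wy":0,"wz":0,"tx":0,"ty":0,"tz":2.5,"gripper":0.5},{"wx":0,"wy":0,"wz":0,"tx":0,"ty":0,"tz":2.5,"gripper":0.5}]'
python3 -m creep '[{"wx":0,"wy":0,"wz":0,"tx":0,"ty":0,"tz":0,"gripper":-1},{"wx":0,"wy":0,"wz":0,"tx":0,"ty":0,"tz":0,"gripper":-1},{"wx":0,"wy":0,"wz":0,"tx":0,"ty":0,"tz":0,"gripper":-1},{"wx":0,"wy":0,"wz":0,"tx":0,"ty":0,"tz":0,"gripper":-1},{"wx":0,"wy":0,"wz":0,"tx":0,"ty":0,"tz":0,"gripper":-1}]' 30
```

```text
time_s: 12.32
tool_pos: [0.4691, -0.0837, 0.0038]
tool_rot: [179.9, -0.1, 25.1]
force: [-0.8, 0.5, -0.1]
grip_width: 0.0742
grasp_force: 0.0
time_s: 12.73
tool_pos: [0.4684, -0.0835, 0.0031]
tool_rot: [180.0, -0.0, 25.1]
force: [-0.4, 0.6, 1.1]
grip_width: 0.0499
grasp_force: 30.0
```

```bash
python3 -m creep '[{"wx":0,"wy":0,"wz":0,"tx":0,"ty":0,"tz":-15,"gripper":-1},{"wx":0,"wy":0,"wz":0,"tx":0,"ty":0,"tz":-45,"gripper":-1},{"wx":0,"wy":0,"wz":0,"tx":0,"ty":0,"tz":-80,"gripper":-1},{"wx":0,"wy":0,"wz":0,"tx":0,"ty":0,"tz":-115,"gripper":-1},{"wx":0,"wy":0,"wz":0,"tx":0,"ty":0,"tz":-141,"gripper":-1}]'
python3 -m creep '[{"wx":0,"wy":0,"wz":0,"tx":12,"ty":-24,"tz":0,"gripper":-1},{"wx":0,"wy":0,"wz":0,"tx":29,"ty":-57,"tz":0,"gripper":-1},{"wx":0,"wy":0,"wz":0,"tx":46,"ty":-90,"tz":0,"gripper":-1},{"wx":0,"wy":0,"wz":0,"tx":63,"ty":-123,"tz":0,"gripper":-1},{"wx":0,"wy":0,"wz":0,"tx":79,"ty":-156,"tz":0,"gripper":-1}]' >/dev/null
python3 -m creep '[{"wx":0,"wy":0,"wz":0,"tx":12,"ty":-24,"tz":0,"gripper":-1},{"wx":0,"wy":0,"wz":0,"tx":18,"ty":-35,"tz":0,"gripper":-1},{"wx":0,"wy":0,"wz":0,"tx":18,"ty":-35,"tz":0,"gripper":-1},{"wx":0,"wy":0,"wz":0,"tx":18,"ty":-35,"tz":0,"gripper":-1},{"wx":0,"wy":0,"wz":0,"tx":18,"ty":-35,"tz":0,"gripper":-1}]'
python3 -c "
from h import *
R,p=tool(); im,W=cloud('wrist'); save('w5.png',im); q=(W-p)@R
m=(np.hypot(q[...,0],q[...,1])<.04)&(q[...,2]>-.009)&(q[...,2]<.003)&(abs(q[...,1])<.022); Q=q[m]; print(m.sum(),Q.min(0),Q.max(0),np.percentile(Q[:,2],[5,50,95]))
c=find((.531,.157),.08,.1,.03)
print(((np.r_[c,.09]-p)@R*1000).round(1),get_obs()['tool_pos'])"
```

```text
time_s: 13.15
tool_pos: [0.4689, -0.0834, 0.1465]
tool_rot: [179.9, -0.1, 25.2]
force: [1.0, -0.0, -1.2]
grip_width: 0.0503
grasp_force: 30.0
time_s: 13.98
tool_pos: [0.4749, 0.1292, 0.1435]
tool_rot: [180.0, 0.1, 25.1]
force: [0.1, -0.9, -0.8]
grip_width: 0.0503
grasp_force: 30.0
3304 [-0.02527517 -0.02196558 -0.00648231] [0.02646507 0.0219777  0.00258406] [-0.0054082  -0.00436209 -0.00279378]
wrist 522 circle [0.5308 0.1567 0.0091] mean [0.5309 0.1566 0.0899] zpct [0.0874 0.0902 0.0916]
[62.3 -1.2 53.4] [0.47508531 0.1289205  0.14364489]
```

View pics/w5.png

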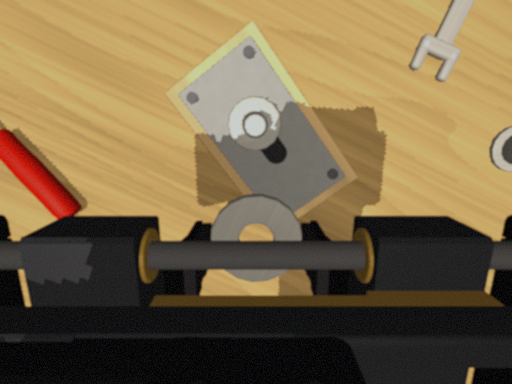

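Spacer sits around the stud at (255,124); washer held flat at (256,237). Position over the stud.

```bash
python3 -m creep '[{"wx":0,"wy":0,"wz":0,"tx":30,"ty":-0.7,"tz":0,"gripper":-1},{"wx":0,"wy":0,"wz":0,"tx":62.2,"ty":-1.4,"tz":0,"gripper":-1},{"wx":0,"wy":0,"wz":0,"tx":62.2,"ty":-1.4,"tz":20,"gripper":-1},{"wx":0,"wy":0,"wz":0,"tx":62.2,"ty":-1.4,"tz":42,"gripper":-1},{"wx":0,"wy":0,"wz":0,"tx":62.2,"ty":-1.4,"tz":42,"gripper":-1}]' >/dev/null
for k in 1 2; do python3 -m creep '[{"wx":0,"wy":0,"wz":0,"tx":0,"ty":0,"tz":0,"gripper":-1},{"wx":0,"wy":0,"wz":0,"tx":0,"ty":0,"tz":0,"gripper":-1},{"wx":0,"wy":0,"wz":0,"tx":0,"ty":0,"tz":0,"gripper":-1}]'; done
```

```text
time_s: 14.75
tool_pos: [0.5317, 0.1581, 0.1034]
tool_rot: [179.9, -0.1, 25.1]
force: [-0.2, 0.1, -0.0]
grip_width: 0.0501
grasp_force: 30.0
time_s: 15.0
tool_pos: [0.5311, 0.1583, 0.1027]
tool_rot: [180.0, -0.1, 25.1]
force: [0.2, -0.1, -1.4]
grip_width: 0.0503
grasp_force: 30.0
```

```bash
python3 -m creep '[{"wx":0,"wy":0,"wz":0,"tx":-0.6,"ty":0.8,"tz":2,"gripper":-1},{"wx":0,"wy":0,"wz":0,"tx":-0.6,"ty":0.8,"tz":4,"gripper":-1},{"wx":0,"wy":0,"wz":0,"tx":-0.6,"ty":0.8,"tz":6,"gripper":-1},{"wx":0,"wy":0,"wz":0,"tx":-0.6,"ty":0.8,"tz":8,"gripper":-1},{"wx":0,"wy":0,"wz":0,"tx":-0.6,"ty":0.8,"tz":8,"gripper":-1}]'
python3 -m creep '[{"wx":0,"wy":0,"wz":0,"tx":0,"ty":0,"tz":1,"gripper":-1},{"wx":0,"wy":0,"wz":0,"tx":0,"ty":0,"tz":2,"gripper":-1},{"wx":0,"wy":0,"wz":0,"tx":0,"ty":0,"tz":3,"gripper":-1},{"wx":0,"wy":0,"wz":0,"tx":0,"ty":0,"tz":4,"gripper":-1},{"wx":0,"wy":0,"wz":0,"tx":0,"ty":0,"tz":4,"gripper":-1}]'
```

```text
time_s: 15.42
tool_pos: [0.5301, 0.1573, 0.0932]
tool_rot: [-180.0, 0.1, 25.1]
force: [0.6, -0.1, -1.2]
grip_width: 0.0499
grasp_force: 30.0
time_s: 15.83
tool_pos: [0.5306, 0.1571, 0.0897]
tool_rot: [180.0, 0.0, 25.1]
force: [-0.1, -1.6, -1.0]
grip_width: 0.0501
grasp_force: 30.0
```

On the stud freely. Lower, home expected at TCP ≈ 53 mm.

```bash
python3 -m creep '[{"wx":0,"wy":0,"wz":0,"tx":0,"ty":0.1,"tz":3,"gripper":-1},{"wx":0,"wy":0,"wz":0,"tx":0,"ty":0.1,"tz":6,"gripper":-1},{"wx":0,"wy":0,"wz":0,"tx":0,"ty":0.1,"tz":9,"gripper":-1},{"wx":0,"wy":0,"wz":0,"tx":0,"ty":0.1,"tz":12,"gripper":-1},{"wx":0,"wy":0,"wz":0,"tx":0,"ty":0.1,"tz":15,"gripper":-1}]'
python3 -m creep '[{"wx":0,"wy":0,"wz":0,"tx":0,"ty":0.1,"tz":3,"gripper":-1},{"wx":0,"wy":0,"wz":0,"tx":0,"ty":0.1,"tz":6,"gripper":-1},{"wx":0,"wy":0,"wz":0,"tx":0,"ty":0.1,"tz":9,"gripper":-1},{"wx":0,"wy":0,"wz":0,"tx":0,"ty":0.1,"tz":12,"gripper":-1},{"wx":0,"wy":0,"wz":0,"tx":0,"ty":0.1,"tz":14,"gripper":-1}]'
python3 -m creep '[{"wx":0,"wy":0,"wz":0,"tx":0,"ty":0,"tz":1,"gripper":-1},{"wx":0,"wy":0,"wz":0,"tx":0,"ty":0,"tz":2,"gripper":-1},{"wx":0,"wy":0,"wz":0,"tx":0,"ty":0,"tz":3,"gripper":-1},{"wx":0,"wy":0,"wz":0,"tx":0,"ty":0,"tz":3,"gripper":-1}]'
```

```text
time_s: 16.25
tool_pos: [0.5306, 0.1571, 0.0745]
tool_rot: [180.0, 0.0, 25.1]
force: [-0.3, -1.2, -0.5]
grip_width: 0.0503
grasp_force: 30.0
time_s: 16.67
tool_pos: [0.5306, 0.1571, 0.0605]
tool_rot: [180.0, 0.0, 25.1]
force: [0.3, -2.1, 0.1]
grip_width: 0.0501
grasp_force: 30.0
time_s: 17.0
tool_pos: [0.5306, 0.1571, 0.0578]
tool_rot: [180.0, 0.0, 25.1]
force: [-0.0, -1.8, -0.7]
grip_width: 0.0499
grasp_force: 30.0
```

```bash
python3 -m creep '[{"wx":0,"wy":0,"wz":0,"tx":0,"ty":0.1,"tz":1,"gripper":-1},{"wx":0,"wy":0,"wz":0,"tx":0,"ty":0.1,"tz":2,"gripper":-1},{"wx":0,"wy":0,"wz":0,"tx":0,"ty":0.1,"tz":3,"gripper":-1},{"wx":0,"wy":0,"wz":0,"tx":0,"ty":0.1,"tz":3.5,"gripper":-1},{"wx":0,"wy":0,"wz":0,"tx":0,"ty":0.1,"tz":3.5,"gripper":-1}]' | grep -E 'pos|force'
for k in 1 2 3; do python3 -m creep '[{"wx":0,"wy":0,"wz":0,"tx":0,"ty":0,"tz":0.5,"gripper":-1},{"wx":0,"wy":0,"wz":0,"tx":0,"ty":0,"tz":0.5,"gripper":-1},{"wx":0,"wy":0,"wz":0,"tx":0,"ty":0,"tz":0.5,"gripper":-1}]'| grep -E 'pos|force'; done
```

```text
tool_pos: [0.5307, 0.1571, 0.0543]
force: [-0.2, -1.9, 0.6]
grasp_force: 30.0
tool_pos: [0.5307, 0.1571, 0.0539]
force: [-0.8, -1.3, -0.6]
grasp_force: 30.0
tool_pos: [0.5307, 0.1571, 0.0534]
force: [0.4, -2.0, -0.8]
grasp_force: 30.0
tool_pos: [0.5307, 0.1571, 0.0531]
force: [-0.5, -2.8, 2.0]
grasp_force: 30.0
```

```bash
for k in 1 2; do python3 -m creep '[{"wx":0,"wy":0,"wz":0,"tx":0,"ty":0,"tz":0.5,"gripper":-1},{"wx":0,"wy":0,"wz":0,"tx":0,"ty":0,"tz":0.5,"gripper":-1},{"wx":0,"wy":0,"wz":0,"tx":0,"ty":0,"tz":0.5,"gripper":-1}]'| grep -E 'pos|force'; done
```

```text
tool_pos: [0.5307, 0.1571, 0.0531]
force: [-3.0, -2.9, 5.8]
grasp_force: 30.0
tool_pos: [0.5307, 0.1571, 0.053]
force: [-3.4, -2.2, 9.5]
grasp_force: 30.0
```

Seated on the spacer. Release, rise, measure.

```bash
python3 -m creep '[{"wx":0,"wy":0,"wz":0,"tx":0,"ty":0,"tz":-1,"gripper":-1},{"wx":0,"wy":0,"wz":0,"tx":0,"ty":0,"tz":-1,"gripper":0.6},{"wx":0,"wy":0,"wz":0,"tx":0,"ty":0,"tz":-1,"gripper":0.8},{"wx":0,"wy":0,"wz":0,"tx":0,"ty":0,"tz":-1,"gripper":0.8},{"wx":0,"wy":0,"wz":0,"tx":0,"ty":0,"tz":-1,"gripper":0.8}]'
python3 -m creep '[{"wx":0,"wy":0,"wz":0,"tx":0,"ty":0,"tz":-8,"gripper":1},{"wx":0,"wy":0,"wz":0,"tx":0,"ty":0,"tz":-35,"gripper":1},{"wx":0,"wy":0,"wz":0,"tx":0,"ty":0,"tz":-65,"gripper":1},{"wx":0,"wy":0,"wz":0,"tx":0,"ty":0,"tz":-91,"gripper":1},{"wx":0,"wy":0,"wz":0,"tx":0,"ty":0,"tz":-91,"gripper":1}]'
python3 -c "
from h import *
find((.531,.157),.05,.065,.032)
print(delta([.617,-.0855,.144]))"
```

```text
time_s: 19.08
tool_pos: [0.5307, 0.1579, 0.0528]
tool_rot: [-180.0, -0.0, 25.2]
force: [0.2, 0.1, 0.3]
grip_width: 0.0689
grasp_force: 0.0
time_s: 19.5
tool_pos: [0.5342, 0.159, 0.1501]
tool_rot: [179.9, -0.6, 25.2]
force: [1.3, 1.7, 0.4]
grip_width: 0.0865
grasp_force: 0.0
wrist 2090 circle [0.531  0.1576 0.0259] mean [0.5335 0.159  0.0574] zpct [0.056  0.0575 0.0587]
[-27.6 256.5   3.9]
```

```bash
python3 -m creep '[{"wx":0,"wy":0,"wz":0,"tx":-3,"ty":25,"tz":0,"gripper":1},{"wx":0,"wy":0,"wz":0,"tx":-6,"ty":62,"tz":0,"gripper":1},{"wx":0,"wy":0,"wz":0,"tx":-10,"ty":100,"tz":0,"gripper":1},{"wx":0,"wy":0,"wz":0,"tx":-13,"ty":138,"tz":0,"gripper":1},{"wx":0,"wy":0,"wz":0,"tx":-17,"ty":175,"tz":0,"gripper":1}]' >/dev/null
python3 -m creep '[{"wx":0,"wy":0,"wz":0,"tx":-4,"ty":37,"tz":0,"gripper":1},{"wx":0,"wy":0,"wz":0,"tx":-7,"ty":66,"tz":0,"gripper":1},{"wx":0,"wy":0,"wz":0,"tx":-8,"ty":81,"tz":0,"gripper":1},{"wx":0,"wy":0,"wz":0,"tx":-8,"ty":81,"tz":0,"gripper":1},{"wx":0,"wy":0,"wz":0,"tx":-8,"ty":81,"tz":0,"gripper":1}]' >/dev/null
python3 -m creep '[{"wx":0,"wy":0,"wz":0,"tx":0,"ty":0,"tz":0,"gripper":1},{"wx":0,"wy":0,"wz":0,"tx":0,"ty":0,"tz":0,"gripper":1}]'
python3 -c "
from h import *
c=find((.617,-.0855),.017,.028,.035,pic='w6.png'); print(delta([*c,.0085]))
c=find((.617,-.0855),.004,.028,.035); print(delta([*c,.0085]))"
```

```text
time_s: 20.55
tool_pos: [0.6165, -0.0821, 0.144]
tool_rot: [-179.9, -0.0, 25.4]
force: [0.3, -0.9, -0.2]
grip_width: 0.0871
grasp_force: 0.0
wrist 475 circle [ 0.6177 -0.0849  0.0156] mean [ 0.6181 -0.0848  0.0212] zpct [0.0194 0.0213 0.0225]
[-1.000e-01  2.700e+00  1.356e+02]
wrist 1271 circle [ 0.6178 -0.085   0.0227] mean [ 0.6197 -0.0839  0.0119] zpct [0.0046 0.0064 0.0221]
[  0.2   2.4 135.7]
```

View pics/w6.png

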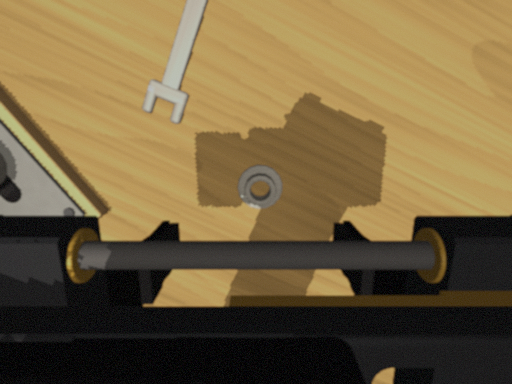

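Bushing at (260,187), sleeve up, flange below. Grip the sleeve with tips about 9 mm above the bench.

```bash
python3 -m creep '[{"wx":0,"wy":0,"wz":0,"tx":0,"ty":2,"tz":35,"gripper":1},{"wx":0,"wy":0,"wz":0,"tx":0.2,"ty":2,"tz":70,"gripper":1},{"wx":0,"wy":0,"wz":0,"tx":0.2,"ty":2,"tz":105,"gripper":1},{"wx":0,"wy":0,"wz":0,"tx":0.2,"ty":2,"tz":127,"gripper":1},{"wx":0,"wy":0,"wz":0,"tx":0.2,"ty":2,"tz":134,"gripper":0.5}]' >/dev/null
python3 -m creep '[{"wx":0,"wy":0,"wz":0,"tx":0,"ty":0,"tz":0,"gripper":0.3},{"wx":0,"wy":0,"wz":0,"tx":0,"ty":0,"tz":0,"gripper":0.3},{"wx":0,"wy":0,"wz":0,"tx":0,"ty":0,"tz":0,"gripper":0.3},{"wx":0,"wy":0,"wz":0,"tx":0,"ty":0,"tz":0,"gripper":0.3}]'
python3 -c "
from h import *
print(delta([.6178,-.085,.009]))"
```

```text
time_s: 21.4
tool_pos: [0.6196, -0.087, 0.0123]
tool_rot: [179.9, -0.2, 25.2]
force: [0.2, 0.3, 0.2]
grip_width: 0.062
grasp_force: 0.0
[-0.8 -2.5  3.3]
```

```bash
python3 -m creep '[{"wx":0,"wy":0,"wz":0,"tx":-0.2,"ty":-0.7,"tz":1,"gripper":0.2},{"wx":0,"wy":0,"wz":0,"tx":-0.2,"ty":-0.7,"tz":1,"gripper":0.2},{"wx":0,"wy":0,"wz":0,"tx":-0.2,"ty":-0.7,"tz":1,"gripper":0.2},{"wx":0,"wy":0,"wz":0,"tx":-0.2,"ty":-0.7,"tz":1,"gripper":0.2}]'
python3 -c "
from h import *
print(delta([.6178,-.085,.009]))"
```

```text
time_s: 21.73
tool_pos: [0.6175, -0.0865, 0.0092]
tool_rot: [180.0, -0.0, 25.1]
force: [0.4, -0.1, 0.5]
grip_width: 0.0528
grasp_force: 0.0
[ 0.9 -1.2  0.2]
```

```bash
python3 -m creep '[{"wx":0,"wy":0,"wz":0,"tx":0.4,"ty":-0.8,"tz":0,"gripper":-1},{"wx":0,"wy":0,"wz":0,"tx":0.4,"ty":-0.8,"tz":0,"gripper":-1},{"wx":0,"wy":0,"wz":0,"tx":0.4,"ty":-0.8,"tz":0,"gripper":-1},{"wx":0,"wy":0,"wz":0,"tx":0.4,"ty":-0.8,"tz":0,"gripper":-1},{"wx":0,"wy":0,"wz":0,"tx":0.4,"ty":-0.8,"tz":0,"gripper":-1}]' 30
python3 -m creep '[{"wx":0,"wy":0,"wz":0,"tx":0,"ty":0,"tz":0,"gripper":-1},{"wx":0,"wy":0,"wz":0,"tx":0,"ty":0,"tz":0,"gripper":-1},{"wx":0,"wy":0,"wz":0,"tx":0,"ty":0,"tz":0,"gripper":-1}]'
```

```text
time_s: 22.15
tool_pos: [0.6174, -0.0855, 0.0089]
tool_rot: [180.0, 0.0, 25.1]
force: [-0.9, 0.0, 0.4]
grip_width: 0.0297
grasp_force: 30.0
time_s: 22.4
tool_pos: [0.6174, -0.0855, 0.0089]
tool_rot: [180.0, 0.0, 25.1]
force: [0.2, -0.1, 0.2]
grip_width: 0.0296
grasp_force: 30.0
```

```bash
python3 -m creep '[{"wx":0,"wy":0,"wz":0,"tx":0,"ty":0,"tz":-15,"gripper":-1},{"wx":0,"wy":0,"wz":0,"tx":0,"ty":0,"tz":-45,"gripper":-1},{"wx":0,"wy":0,"wz":0,"tx":0,"ty":0,"tz":-80,"gripper":-1},{"wx":0,"wy":0,"wz":0,"tx":0,"ty":0,"tz":-115,"gripper":-1},{"wx":0,"wy":0,"wz":0,"tx":0,"ty":0,"tz":-136,"gripper":-1}]'
python3 -m creep '[{"wx":0,"wy":0,"wz":0,"tx":-4,"ty":-25,"tz":0,"gripper":-1},{"wx":0,"wy":0,"wz":0,"tx":-9,"ty":-62,"tz":0,"gripper":-1},{"wx":0,"wy":0,"wz":0,"tx":-14,"ty":-100,"tz":0,"gripper":-1},{"wx":0,"wy":0,"wz":0,"tx":-20,"ty":-138,"tz":0,"gripper":-1},{"wx":0,"wy":0,"wz":0,"tx":-25,"ty":-175,"tz":0,"gripper":-1}]' >/dev/null
python3 -m creep '[{"wx":0,"wy":0,"wz":0,"tx":-5,"ty":-37,"tz":0,"gripper":-1},{"wx":0,"wy":0,"wz":0,"tx":-10,"ty":-66,"tz":0,"gripper":-1},{"wx":0,"wy":0,"wz":0,"tx":-12,"ty":-81.5,"tz":0,"gripper":-1},{"wx":0,"wy":0,"wz":0,"tx":-12,"ty":-81.5,"tz":0,"gripper":-1},{"wx":0,"wy":0,"wz":0,"tx":-12,"ty":-81.5,"tz":0,"gripper":-1}]' >/dev/null
python3 -m creep '[{"wx":0,"wy":0,"wz":0,"tx":0,"ty":0,"tz":0,"gripper":-1},{"wx":0,"wy":0,"wz":0,"tx":0,"ty":0,"tz":0,"gripper":-1},{"wx":0,"wy":0,"wz":0,"tx":0,"ty":0,"tz":0,"gripper":-1}]'
python3 -c "
from h import *
R,p=tool(); im,W=cloud('wrist'); save('w7.png',im); q=(W-p)@R
m=(np.hypot(q[...,0],q[...,1])<.04)&(q[...,2]>-.0)&(q[...,2]<.012); Q=q[m]; print(m.sum(),Q.min(0),Q.max(0),np.percentile(Q[:,2],[5,50,95]))
m=(np.hypot(q[...,0],q[...,1])<.04)&(q[...,2]>-.018)&(q[...,2]<-.008)&(abs(q[...,1])<.012); Q=q[m]; print(m.sum(),Q.min(0),Q.max(0))
c=find((.531,.157),.08,.1,.03)
print(((np.r_[c,.09]-p)@R*1000).round(1),get_obs()['tool_pos'])"
```

```text
time_s: 22.82
tool_pos: [0.6187, -0.0854, 0.1487]
tool_rot: [179.9, -0.2, 25.2]
force: [-0.2, 0.5, -1.2]
grip_width: 0.0294
grasp_force: 30.0
time_s: 23.9
tool_pos: [0.4756, 0.1296, 0.1447]
tool_rot: [-180.0, 0.0, 25.0]
force: [0.3, 0.0, -0.9]
grip_width: 0.0298
grasp_force: 30.0
1167 [-3.14346487e-03 -2.30653201e-02  2.76673120e-05] [0.02321861 0.02250105 0.00897914] [0.00187305 0.00331601 0.00528584]
677 [-0.01478292 -0.01199749 -0.01421438] [ 0.01592426  0.01199766 -0.00802364]
wrist 517 circle [0.5308 0.1566 0.0091] mean [0.5309 0.1566 0.0899] zpct [0.0876 0.0902 0.0916]
[61.5 -1.2 54.7] [0.4753612  0.13005504 0.14473805]
```

View pics/w7.png

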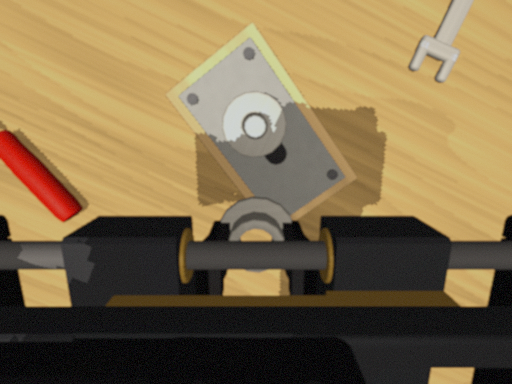

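Washer lies flat around the stud (255,126); bushing held flange down at (257,222). Over the stud and lower.

```bash
python3 -m creep '[{"wx":0,"wy":0,"wz":0,"tx":30,"ty":-0.7,"tz":0,"gripper":-1},{"wx":0,"wy":0,"wz":0,"tx":61.6,"ty":-1.2,"tz":0,"gripper":-1},{"wx":0,"wy":0,"wz":0,"tx":61.6,"ty":-1.2,"tz":18,"gripper":-1},{"wx":0,"wy":0,"wz":0,"tx":61.6,"ty":-1.2,"tz":36,"gripper":-1},{"wx":0,"wy":0,"wz":0,"tx":61.6,"ty":-1.2,"tz":36,"gripper":-1}]' >/dev/null
for k in 1 2 3; do python3 -m creep '[{"wx":0,"wy":0,"wz":0,"tx":0,"ty":0,"tz":0,"gripper":-1},{"wx":0,"wy":0,"wz":0,"tx":0,"ty":0,"tz":0,"gripper":-1},{"wx":0,"wy":0,"wz":0,"tx":0,"ty":0,"tz":0,"gripper":-1}]' | grep -E 'pos|force'; done
```

```text
tool_pos: [0.531, 0.1582, 0.1102]
force: [0.2, -0.2, -0.9]
grasp_force: 30.0
tool_pos: [0.5305, 0.1582, 0.1096]
force: [-0.9, 0.0, -1.3]
grasp_force: 30.0
tool_pos: [0.5302, 0.1582, 0.109]
force: [0.0, -1.1, -0.5]
grasp_force: 30.0
```

```bash
python3 -m creep '[{"wx":0,"wy":0,"wz":0,"tx":0,"ty":0.9,"tz":2,"gripper":-1},{"wx":0,"wy":0,"wz":0,"tx":0,"ty":0.9,"tz":4,"gripper":-1},{"wx":0,"wy":0,"wz":0,"tx":0,"ty":0.9,"tz":6,"gripper":-1},{"wx":0,"wy":0,"wz":0,"tx":0,"ty":0.9,"tz":8,"gripper":-1},{"wx":0,"wy":0,"wz":0,"tx":0,"ty":0.9,"tz":8,"gripper":-1}]' | grep -E 'pos|force'
python3 -m creep '[{"wx":0,"wy":0,"wz":0,"tx":0,"ty":0,"tz":1,"gripper":-1},{"wx":0,"wy":0,"wz":0,"tx":0,"ty":0,"tz":2,"gripper":-1},{"wx":0,"wy":0,"wz":0,"tx":0,"ty":0,"tz":3,"gripper":-1},{"wx":0,"wy":0,"wz":0,"tx":0,"ty":0,"tz":4,"gripper":-1},{"wx":0,"wy":0,"wz":0,"tx":0,"ty":0,"tz":4,"gripper":-1}]'
python3 -m creep '[{"wx":0,"wy":0,"wz":0,"tx":0,"ty":0,"tz":1,"gripper":-1},{"wx":0,"wy":0,"wz":0,"tx":0,"ty":0,"tz":2,"gripper":-1},{"wx":0,"wy":0,"wz":0,"tx":0,"ty":0,"tz":3,"gripper":-1},{"wx":0,"wy":0,"wz":0,"tx":0,"ty":0,"tz":3,"gripper":-1}]'
```

```text
tool_pos: [0.5302, 0.1573, 0.1003]
force: [-0.2, -0.2, -1.1]
grasp_force: 30.0
time_s: 26.0
tool_pos: [0.5305, 0.1572, 0.0967]
tool_rot: [180.0, 0.0, 25.1]
force: [-0.8, -0.3, -1.9]
grip_width: 0.0299
grasp_force: 30.0
time_s: 26.33
tool_pos: [0.5306, 0.1571, 0.0937]
tool_rot: [180.0, 0.0, 25.1]
force: [-0.6, -1.3, -1.5]
grip_width: 0.0294
grasp_force: 30.0
```

On the stud. Home is expected at TCP ≈ 58 + 9 = 67 mm; 27 mm to go.

```bash
python3 -m creep '[{"wx":0,"wy":0,"wz":0,"tx":0,"ty":0.1,"tz":3,"gripper":-1},{"wx":0,"wy":0,"wz":0,"tx":0,"ty":0.1,"tz":6,"gripper":-1},{"wx":0,"wy":0,"wz":0,"tx":0,"ty":0.1,"tz":9,"gripper":-1},{"wx":0,"wy":0,"wz":0,"tx":0,"ty":0.1,"tz":12,"gripper":-1},{"wx":0,"wy":0,"wz":0,"tx":0,"ty":0.1,"tz":15,"gripper":-1}]' | grep -E 'pos|force'
python3 -m creep '[{"wx":0,"wy":0,"wz":0,"tx":0,"ty":0.1,"tz":2,"gripper":-1},{"wx":0,"wy":0,"wz":0,"tx":0,"ty":0.1,"tz":4,"gripper":-1},{"wx":0,"wy":0,"wz":0,"tx":0,"ty":0.1,"tz":6,"gripper":-1},{"wx":0,"wy":0,"wz":0,"tx":0,"ty":0.1,"tz":8,"gripper":-1},{"wx":0,"wy":0,"wz":0,"tx":0,"ty":0.1,"tz":8,"gripper":-1}]' | grep -E 'pos|force'
python3 -m creep '[{"wx":0,"wy":0,"wz":0,"tx":0,"ty":0.1,"tz":0.7,"gripper":-1},{"wx":0,"wy":0,"wz":0,"tx":0,"ty":0.1,"tz":1.4,"gripper":-1},{"wx":0,"wy":0,"wz":0,"tx":0,"ty":0.1,"tz":2,"gripper":-1},{"wx":0,"wy":0,"wz":0,"tx":0,"ty":0.1,"tz":2,"gripper":-1}]' | grep -E 'pos|force'
```

```text
tool_pos: [0.5306, 0.1571, 0.0785]
force: [1.3, -1.9, -0.1]
grasp_force: 30.0
tool_pos: [0.5305, 0.1571, 0.0704]
force: [1.0, -2.3, -2.8]
grasp_force: 30.0
tool_pos: [0.5307, 0.1571, 0.0689]
force: [-0.5, -1.6, -0.7]
grasp_force: 30.0
```

```bash
for k in 1 2 3 4 5; do python3 -m creep '[{"wx":0,"wy":0,"wz":0,"tx":0,"ty":0,"tz":0.5,"gripper":-1},{"wx":0,"wy":0,"wz":0,"tx":0,"ty":0,"tz":0.5,"gripper":-1},{"wx":0,"wy":0,"wz":0,"tx":0,"ty":0,"tz":0.5,"gripper":-1}]'| grep -E 'pos|^force'; done
```

```text
tool_pos: [0.5307, 0.157, 0.0684]
force: [-0.7, -2.0, -0.5]
tool_pos: [0.5307, 0.157, 0.0679]
force: [0.3, -2.2, 0.3]
tool_pos: [0.5307, 0.1571, 0.0674]
force: [0.4, -3.0, -0.5]
tool_pos: [0.5307, 0.1571, 0.0669]
force: [0.1, -1.5, 1.2]
tool_pos: [0.5307, 0.1571, 0.0668]
force: [-2.3, -3.1, 5.2]
```

```bash
python3 -m creep '[{"wx":0,"wy":0,"wz":0,"tx":0,"ty":0,"tz":0.5,"gripper":-1},{"wx":0,"wy":0,"wz":0,"tx":0,"ty":0,"tz":0.5,"gripper":-1},{"wx":0,"wy":0,"wz":0,"tx":0,"ty":0,"tz":0.5,"gripper":-1}]'| grep -E 'pos|^force'
python3 -m creep '[{"wx":0,"wy":0,"wz":0,"tx":0,"ty":0,"tz":-0.9,"gripper":-1},{"wx":0,"wy":0,"wz":0,"tx":0,"ty":0,"tz":-0.9,"gripper":0.3},{"wx":0,"wy":0,"wz":0,"tx":0,"ty":0,"tz":-0.9,"gripper":0.6},{"wx":0,"wy":0,"wz":0,"tx":0,"ty":0,"tz":-0.9,"gripper":0.6},{"wx":0,"wy":0,"wz":0,"tx":0,"ty":0,"tz":-0.9,"gripper":0.6}]'
python3 -m creep '[{"wx":0,"wy":0,"wz":0,"tx":0,"ty":0,"tz":-6,"gripper":1},{"wx":0,"wy":0,"wz":0,"tx":0,"ty":0,"tz":-25,"gripper":1},{"wx":0,"wy":0,"wz":0,"tx":0,"ty":0,"tz":-55,"gripper":1},{"wx":0,"wy":0,"wz":0,"tx":0,"ty":0,"tz":-90,"gripper":1},{"wx":0,"wy":0,"wz":0,"tx":-35,"ty":0,"tz":-95,"gripper":1}]' >/dev/null
python3 -m creep '[{"wx":0,"wy":0,"wz":0,"tx":-25,"ty":0,"tz":0,"gripper":1},{"wx":0,"wy":0,"wz":0,"tx":-25,"ty":0,"tz":0,"gripper":1},{"wx":0,"wy":0,"wz":0,"tx":-25,"ty":0,"tz":0,"gripper":1},{"wx":0,"wy":0,"wz":0,"tx":-25,"ty":0,"tz":0,"gripper":1}]'
python3 -c "
from h import *
find((.531,.157),.072,.085,.03,pic='w8.png')
find((.531,.157),.061,.067,.03)
find((.531,.157),.053,.06,.035)
im,W=cloud('scene');save('s8.png',im)"
```

```text
tool_pos: [0.5307, 0.1571, 0.0668]
force: [-3.2, -2.7, 8.8]
time_s: 29.42
tool_pos: [0.5307, 0.158, 0.0668]
tool_rot: [-180.0, -0.0, 25.2]
force: [-0.5, 0.1, 0.4]
grip_width: 0.0486
grasp_force: 0.0
time_s: 30.17
tool_pos: [0.477, 0.1319, 0.1623]
tool_rot: [180.0, -0.1, 25.1]
force: [-0.4, 0.1, 0.1]
grip_width: 0.0867
grasp_force: 0.0
wrist 722 circle [0.531  0.1574 0.0155] mean [0.5311 0.1578 0.0793] zpct [0.0777 0.0794 0.0807]
wrist 1147 circle [0.5306 0.1575 0.0229] mean [0.5315 0.1579 0.0635] zpct [0.0621 0.0635 0.0647]
wrist 522 circle [0.5308 0.1576 0.0259] mean [0.5324 0.1585 0.0574] zpct [0.0559 0.0575 0.0586]
```

View pics/w8.png

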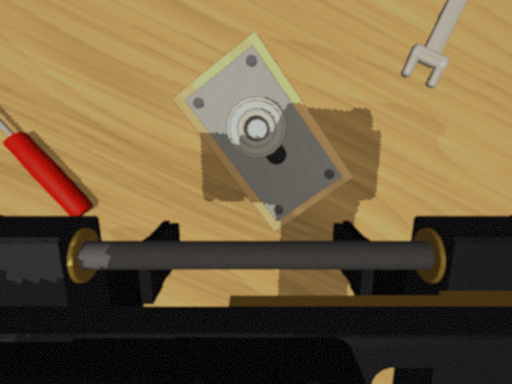

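View pics/s8.png

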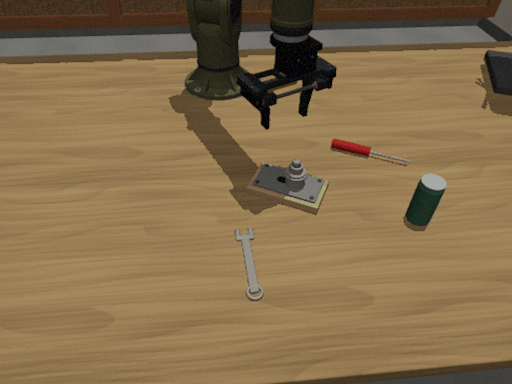

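Both pictures show the full stack on the stud (wrist (256,127), scene (296,175)). The levels read 57.5, 63.5 and 79.4 mm, against 58, 64 and 80 expected. The bystanders are untouched and the gripper is clear.

```bash
python3 -c "
from cell import env
print(env.sign_off())"
```

```text
the job is handed in; nothing more can be done
None
```

The spacer, washer and bushing (flange down) are stacked fully home and flat on the stud, each part eased down until contact was felt; the job was handed in at about 30 s with the wrench, screwdriver and oil can left untouched, and no verdict came back.

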